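# Slide tray past the sprung gate

### The job

Push the white slide tray along its chute, past the hinged gate, until it stands against the end stop. Hold the gate open by pressing its long treadle down with one fingertip, keep it down while another fingertip pushes the tray by its upright rear plate all the way home, then let go so that the gate drops shut behind the tray's block. Nothing is to be gripped or lifted, and the vials, dish and swab pot standing round about are to be left alone.

Things in the scene. Friction and masses are not known exactly. Their poses are not given: they have to be found in the camera images.
- chute: Fixed aluminium chute, base 305x134x3 mm. Origin: at bench height, on the channel's centre line, in the gate's plane. x = direction of travel, y left of travel, z up. Channel from x -215 mm (open end) to the end stop's face at x +82; 60 mm wide (y -30 to +30), floor 3 mm above the bench; side walls 4 mm thick, top 21 mm above the bench. Treadle outside the -y wall.
- end_stop (a point): Middle of the end stop's upstream face (chute x = +82 mm, 16 mm above the bench). The tray is home when its block's nose touches this face; the tray's origin is then at chute x = +47 mm. Beyond the chute, a tall instrument (0.33 m) stands with its front about 0.64 m ahead of the robot's base: keep the hand and wrist in front of it.
- gate (a joint): Hinged gate (arm, blade, treadle in one piece), rad. 0 = shut, blade blocks the tray, which cannot push it open. Grows as the treadle is pressed; the blade clears the tray's block from 0.38 on; stop at 0.60. At 0.52 the treadle's top is level, 14 mm above the bench. A spring shuts it: 3 to 5 N down on the treadle's middle holds it open. Hinge rod along the chute at y -42 mm, 32 mm up.
- blade (a point): Bottom middle of the gate's stop blade: 6 mm thick steel, hanging from an arm that crosses over the channel at chute x = 0 (arm's underside 28 mm above the bench when shut, its end up to 75 mm when open). Shut, the blade spans chute y -6 to +26 mm and reaches down to 10 mm above the bench. Three bearing posts on the hinge line (chute x -210, -115, -12 mm) stand 38 mm above the bench.
- treadle (a point): Middle of the treadle's upper face: flat ribbed grey plate 178 mm long (chute x -203 to -25 mm), 44 mm wide. Shut, it slopes 0.52 rad up and away from the channel, this point about 75 mm to the -y side of the centre line and 30 mm above the bench. Pressed level, it spans chute y -92 to -48 mm, 14 mm above the bench. A fingertip can slide along it while pressing.
- tray: White slide tray, loose in the channel, about 0.2 kg. Origin: centre of its block's underside; x = direction of travel, z up. Block with two glass slides: 70 long (x -35 to +35), 54 wide, 20 mm tall. Behind it a tail plate 4 mm thick leads to an upright push plate with rear face at x -98 mm. When home, the blade drops between block and push plate, which stays upstream of the gate.
- push_plate (a point): Centre of the rear face of the tray's upright push plate, where a fingertip pushes (19 mm above the tray's underside); the plate is 50 mm wide, 6 mm thick, 38 mm tall.
- vial_a: Bystander: small brown reagent bottle, 24 mm across, 50 mm tall, origin under its centre.
- vial_b: Bystander: small light blue reagent bottle with a white cap, 22 mm across, 45 mm tall, origin under its centre.
- petri_dish: Bystander: covered clear dish, 61 mm across, 14 mm tall, origin under its centre.
- swab_pot: Bystander: white pot of swabs, 59 mm across, 84 mm tall, origin under its centre.

How it is judged (in metres and radians):
On the way, in this order (a step that is already met when the one before it is completed fails the run):
1. the tray's nose passes the gate while the gate is held clear of it (joint over 0.38 rad) (value of joint gate above 0.38 rad and x of tray in the frame of chute between -0.025 and 0.025 m), for 0.05 s.
2. the tray has come home (origin beyond chute x = +41 mm) while the gate is still held open (over 0.38 rad) (value of joint gate above 0.38 rad and x of tray in the frame of chute above 0.041 m), for 0.05 s.
At the end, for the whole second after the job is handed in: The tray lies flat in the chute within 6 mm of the end stop, at rest, and the gate is shut behind its block (joint under 0.06 rad) (x of tray in the frame of chute between 0.041 and 0.052 m and height (world z) of tray below 0.008 m and angle between tray's own z axis and vertical below 0.08 rad and value of joint gate below 0.06 rad and linear speed of tray below 0.01 m/s); the robot touches nothing.
It fails at once if the tray is lifted (more than 12 mm) or tipped (more than 0.25 rad) (height (world z) of tray above 0.015 m or angle between tray's own z axis and vertical above 0.25 rad).
It fails at once if a bystander is moved by more than 20 mm (distance of any of vial_a, vial_b, petri_dish, swab_pot from where it was at the start of the episode above 0.02 m).
It also fails if it takes over 38 s, if anything falls off the work surface, if the arm or the gripper's body presses on something with over 40 N, if the wrist force passes 120 N, or if a joint passes its speed limit or range.

### The arm

A 6-joint arm with a two-finger parallel gripper is mounted at the origin on a cart in front of the work surface, level with it; the furniture and walls round the work are solid. World frame = base frame: x ahead of the robot, y to its left, z up, the work surface at z = 0. Lengths are in mm, angles in rad, forces in N, time in s.
With the tool pointing down it reaches from about 325 to 1000 mm from the base axis. Payload 5.1 kg.
Tool frame: the origin (TCP) lies at the centre of the arm's flange, where the gripper is bolted on; the fingertips stand 173 mm ahead of it and the grasp point (between the pads) lies 155 mm ahead of it; z points along the fingers, y is the line along which they close (so a half turn about z gives the same grasp; the last joint's range is limited). The gripper opens to 85 mm and grips with 20 to 120 N. Pads are 22 mm wide; open, the fingers measure 114 mm over their backs; the gripper's body (76 mm by 85 mm) begins 54 mm behind the grasp point. The pads swing forward as they close: fully open they stand 13 mm farther back than shut.
Start: joints at [-1.209, 0.124, 1.65, -0, 1.367, -0.083], TCP at [279.648, -586.757, 404.722] pointing down, gripper open.
Joint ranges: [-2.61, 2.61], [-1.02, 2.33], [0.03, 2.71], [-1.35, 4.49], [0.32, 2.68], [-2.91, 2.91]. Speed limits (rad/s): [2.57, 2.57, 3.14, 3.14, 3.14, 3.14].

### API

Orientations are given as a rotation vector (axis times angle).
In Python, from workcell import monitor, read_camera, robot, masks_of gives the robot as it stands.
- The arm moves only by the tool jog_arm, never from a script. Its argument "series" is text: rows parted by semicolons, each of 6 numbers parted by spaces: the shift along the tool's x, y, z in cm, then the turn, a rotation vector about the tool's x, y, z in degrees. In form: tx ty tz rx ry rz; .... A call has exactly 5 rows; each row shifts and turns the commanded pose from where the row before left it, along the tool's axes as they then stand; what a row does not reach is not made up. A row lasts 1/12 s, in which the tool goes at most 41.7 mm and 7.16 degrees, less where a joint would pass 70% of its speed; a pose out of reach is approached as far as the arm can. A call is refused whole if a number of a shift passes 4.17 or a number of a turn 7.16, either way. A call with a gripper value outside its range is refused whole. "gripper" is the opening, from -1 (shut) to 1 (fully open), so that 0 is half open, set as the call begins (left out, the last holds). The fingers move at their own pace and stop on an object; the grip force is fixed at half the most. Time passes only in rows, so rows that do not move let the fingers close, or fill a call up. It gives the time, the measured TCP pose, the force, the opening and the grip force at its end, in the units of the state.
- monitor.get_obs(): the state, without advancing time (a new reading comes with each control period).
- read_camera(name): name is "scene" or "top" or "wrist"; returns a dict with "pixels" (384x512x3 uint8, blue, green, red), "fx", "fy", "cx", "cy" (pixels), "world_from_camera" (4x4, takes a point from camera to world coordinates). Camera axes: x right, y up, looking along -z (the intrinsics and any distortion apply to the point x, -y, -z); pixel columns grow to the right and rows downward; lengths in mm; the calibration is good to about 2 mm. A picture is of the moment at which its call begins. There is no depth.
- robot.hand_in(): hands the job in; it is judged then, once.
Trained networks look in a picture, given as the dict that the camera call returned (one of the last four; its "shot" number tells which), for a name from the list of things; names that differ only in an ending like _2 or _b are one class to them, and where a whole thing is asked for, a point or a joint stands for the part that bears it (a point fixed in the world has none). Each returns a list of dicts, best first, with "p" (0 to 1); they miss things now and then, are a little off and sometimes report something else, mostly with a low value. They report only what shows in the picture. A call takes as long as a camera call.
- masks_of(picture, name): "pixels" (384x512 bool, what is visible of it) and "rect" ([left, top, right, bottom] in pixels, round what is visible of it).
The state is a dict: "time_s": time; "joint_positions": joint angles; "joint_vel": joint speeds; "joint_efforts": joint torques, N m; "position": TCP position; "eef_rot": TCP orientation; "contact_force": force on the tool from outside, world axes, zero at the start; "wrist_torque": the same for the moment, N m; "width": finger opening in mm; "grip_force": force on a finger pad.
Only numpy, scipy, OpenCV 4.12 (cv2) and the standard library are available. Lean on these libraries where they do the work, as an engineer would, in place of code of your own. Each camera call takes 0.05 s, during which the arm holds its last target. There are 200 camera calls.

## Working session

There is one attempt and no reset: what is moved stays moved. The work goes in short steps, Python scripts to look and compute and a tool call to move; the robot and the scene stay as the last step left them, time stands still between calls to the robot, and variables do not carry over. Pictures are saved under pics/ and viewed, at most 10 in all, crops included, and the job is handed in when it is done.

Besides the shell and the picture viewer there is one more tool, called after ">>>" as name(argument=value, ...) on one line, values as JSON. jog_arm: Moves the arm, as the interface text tells. Its arguments: {"type":"object","properties":{"series":{"type":"string"},"gripper":{"type":"number"}},"required":["series"]}

```bash
mkdir -p pics; python3 - <<'E'
from workcell import monitor, read_camera, robot, masks_of
import cv2,numpy as np,pickle
o=monitor.get_obs();print({k:np.round(v,3) for k,v in o.items()})
D={}
for n in("top","scene"):
    p=read_camera(n);cv2.imwrite(f"pics/{n}0.png",p["pixels"]);
    print(n,p["fx"],p["fy"],p["cx"],p["cy"],np.round(p["world_from_camera"],3).tolist(),[k for k in p])
    for t in("chute","tray","treadle","gate","vial_a","petri_dish","swab_pot"):
        m=masks_of(p,t);print(t,[(round(q["p"],2),q["rect"]) for q in m][:3]); D[n,t]=m
    D[n]=p
pickle.dump(D,open("d.pkl","wb"))
E
```

```text
{'time_s': np.float64(0.0), 'joint_positions': array([-1.209,  0.125,  1.652,  0.   ,  1.368, -0.083]), 'joint_vel': array([-0.001,  0.   , -0.   , -0.   , -0.001, -0.002]), 'joint_efforts': array([ 1.0000e-03, -4.2361e+01, -3.6546e+01, -0.0000e+00,  7.0000e-03,
        0.0000e+00]), 'position': array([ 279.556, -586.538,  403.456]), 'eef_rot': array([-3.062, -0.692,  0.   ]), 'contact_force': array([-0.417,  0.767, -0.724]), 'wrist_torque': array([-0.009,  0.017, -0.021]), 'grip_force': np.float64(0.0), 'width': np.float64(85.469)}
top 470.5440679556293 470.5440679556293 266.5099735762451 205.69474456368684 [[0.027, 0.997, -0.072, 444.465], [-0.999, 0.029, 0.024, 54.754], [0.026, 0.071, 0.997, 1281.104], [0.0, 0.0, 0.0, 1.0]] ['pixels', 'fx', 'fy', 'cx', 'cy', 'world_from_camera', 'shot']
chute [(0.57, [180.4, 187.3, 297.6, 244.4])]
tray []
treadle [(0.55, [183.0, 194.5, 265.5, 243.9])]
gate [(0.94, [185.6, 201.0, 270.3, 242.2])]
vial_a [(0.55, [374.5, 238.2, 383.1, 249.0])]
petri_dish [(0.6, [344.0, 234.2, 368.3, 254.6]), (0.19, [185.6, 211.2, 262.4, 244.1])]
swab_pot [(0.91, [133.8, 174.5, 162.3, 198.0])]
scene 357.05043754134 357.05043754134 261.0241818055695 194.485144582443 [[1.0, -0.004, 0.022, 563.319], [0.021, 0.513, -0.858, -679.449], [-0.008, 0.859, 0.513, 504.011], [0.0, 0.0, 0.0, 1.0]] ['pixels', 'fx', 'fy', 'cx', 'cy', 'world_from_camera', 'shot']
chute [(0.58, [208.5, 173.1, 279.0, 246.5])]
tray [(0.75, [244.2, 181.8, 272.4, 218.1])]
treadle [(0.86, [221.8, 171.9, 264.3, 216.9])]
gate [(0.62, [220.1, 173.8, 262.8, 219.3]), (0.3, [244.3, 180.3, 270.2, 217.7])]
vial_a [(0.85, [186.5, 308.9, 201.6, 333.5])]
petri_dish [(0.75, [186.6, 281.9, 221.4, 314.7])]
swab_pot [(0.65, [263.7, 144.4, 284.8, 170.7])]
```

View pics/top0.png

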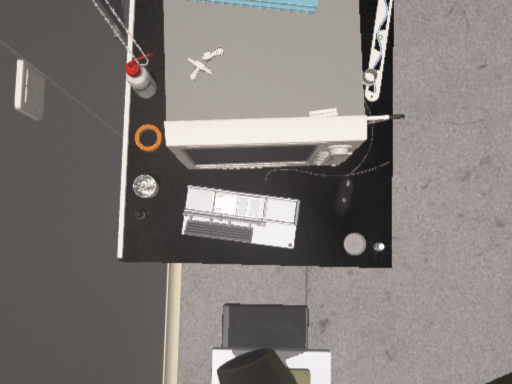

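View pics/scene0.png

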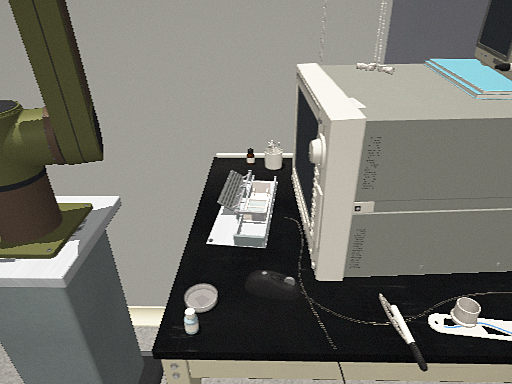

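The top view shows the chute lying crosswise at about (183–299, 186–248). The treadle is on the robot's side (left, rows 220–242), so travel is to the right, world -y. Vial_b and the dish are at the right near (355–379, 245), the swab pot is at (145, 186), and vial_a is at (140, 214). Next I'll zoom in for the corners.

```bash
cat > h.py <<'E'
import numpy as np
def proj(p,P):
    T=np.array(p["world_from_camera"]);c=(np.asarray(P,float)-T[:3,3])@T[:3,:3]
    return np.stack([p["cx"]+p["fx"]*c[...,0]/-c[...,2],p["cy"]+p["fy"]*c[...,1]/c[...,2]],-1)
def back(p,uv,z):
    T=np.array(p["world_from_camera"]);d=T[:3,:3]@[(uv[0]-p["cx"])/p["fx"],-(uv[1]-p["cy"])/p["fy"],-1]
    return T[:3,3]+d*(z-T[2,3])/d[2]
E
python3 - <<'E'
import pickle,cv2,numpy as np
from h import *
D=pickle.load(open("d.pkl","rb"));p=D["top"]
for t,z in(("chute",3),("gate",20),("vial_a",25),("petri_dish",7),("swab_pot",40)):
    m=D["top",t][0]["pixels"].astype(np.uint8);c=max(cv2.findContours(m,0,2)[0],key=cv2.contourArea)
    b=cv2.boxPoints(cv2.minAreaRect(c));print(t,np.round(b,1).tolist(),[back(p,u,z).round(0)[:2].tolist() for u in b])
im=p["pixels"][175:260,125:310];cv2.imwrite("pics/top0z.png",cv2.resize(im,None,fx=4,fy=4,interpolation=cv2.INTER_CUBIC))
E
```

```text
chute [[180.3000030517578, 233.60000610351562], [186.6999969482422, 184.3000030517578], [299.8999938964844, 199.0], [293.3999938964844, 248.39999389648438]] [[454.0, 254.0], [589.0, 242.0], [558.0, -67.0], [423.0, -53.0]]
gate [[183.60000610351562, 233.6999969482422], [186.60000610351562, 211.39999389648438], [256.29998779296875, 220.6999969482422], [253.3000030517578, 243.0]] [[454.0, 243.0], [514.0, 237.0], [494.0, 50.0], [435.0, 56.0]]
vial_a [[372.0, 246.0], [378.0, 240.0], [384.0, 246.0], [378.0, 252.0]] [[435.0, -261.0], [452.0, -277.0], [436.0, -294.0], [420.0, -278.0]]
petri_dish [[343.0, 233.0], [365.0, 233.0], [365.0, 254.0], [343.0, 254.0]] [[468.0, -186.0], [470.0, -246.0], [413.0, -247.0], [411.0, -187.0]]
swab_pot [[133.0, 175.0], [158.0, 175.0], [158.0, 196.0], [133.0, 196.0]] [[605.0, 379.0], [607.0, 313.0], [551.0, 311.0], [549.0, 376.0]]
```

View pics/top0z.png

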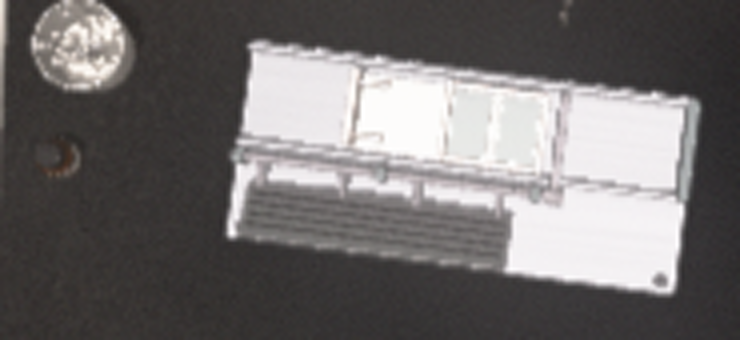

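The zoom shows the push plate at crop x≈352 and the slides at 447–553, with the nose just left of the gate arm (562). The base corners are at crop (230,237) and (673,293). I'll fit the chute pose from these.

```bash
python3 - <<'E'
import pickle,numpy as np
from scipy.optimize import least_squares
from h import *
D=pickle.load(open("d.pkl","rb"));p=D["top"]
q=lambda a:np.array(a)/4+[125,175]-0.375
F=[((-215,-100,3),(230,237)),((90,-100,3),(673,293)),((-215,34,21),(250,42)),((82,-34,21),(680,196))]
C=np.array([f[0] for f in F],float);U=np.array([q(f[1]) for f in F])
def W(v,P):
    c,s=np.cos(v[2]),np.sin(v[2]);P=np.asarray(P,float)
    return np.stack([v[0]+c*P[...,0]-s*P[...,1],v[1]+s*P[...,0]+c*P[...,1],P[...,2]],-1)
r=least_squares(lambda v:(proj(p,W(v,C))-U).ravel(),[500,30,-1.6]);v=r.x;print(v,r.fun.round(2))
for n,a,z in(("plate rear top",(350,110),41),("block nose top",(553,130),23),("hinge",(390,168),32)):
    w=back(p,q(a),z);c,s=np.cos(v[2]),np.sin(v[2]);d=w[:2]-v[:2];print(n,w.round(1),(c*d[0]+s*d[1]).round(1),(-s*d[0]+c*d[1]).round(1))
print(W(v,[-160,-35,0]))
E
```

```text
[531.58122455  26.91836701  -1.66624768] [-0.49  0.46  0.74  0.28  0.25 -0.52 -0.5  -0.22]
plate rear top [539.2 168.   41. ] -141.2 -5.9
block nose top [531.1  33.6  23. ] -6.6 -1.1
hinge [502.1 141.1  32. ] -110.8 -40.2
[511.98958132 189.52577002   0.        ]
```

```bash
cat >> h.py <<'E'
from scipy.spatial.transform import Rotation as R
V=[531.6,26.9,-1.666]
def cw(x,y):
    c,s=np.cos(V[2]),np.sin(V[2]);return np.array([V[0]+c*x-s*y,V[1]+s*x+c*y])
def down(): # tool y along chute y, z down
    c,s=np.cos(V[2]),np.sin(V[2]);z=np.array([0,0,-1.]);y=np.array([-s,c,0]);return R.from_matrix(np.stack([np.cross(y,z),y,z],1))
def rows(obs,P,Rt,n):
    R0=R.from_rotvec(obs["eef_rot"]);dr=(R0.inv()*Rt).as_rotvec()/n;d=(np.asarray(P)-obs["position"])/n/10
    out=[]
    for i in range(n):
        Ri=R0*R.from_rotvec(dr*i);out.append(" ".join(f"{a:.2f}" for a in Ri.inv().apply(d))+" "+" ".join(f"{a:.1f}" for a in np.degrees(dr)))
    return out
def show(P,n):
    from workcell import monitor
    o=monitor.get_obs();r=rows(o,P,down(),n)
    for i in range(0,n,5):print("; ".join(r[i:i+5]))
E
python3 -c "
from h import *
print(cw(-165,-34));show([*cw(-165,-34),400],20)"
```

```text
[513.43885427 194.38484345]
2.74 -3.02 0.02 0.0 -0.0 -3.0; 2.89 -2.88 0.02 0.0 -0.0 -3.0; 3.03 -2.73 0.02 0.0 -0.0 -3.0; 3.17 -2.57 0.02 0.0 -0.0 -3.0; 3.30 -2.40 0.02 0.0 -0.0 -3.0
3.42 -2.23 0.02 0.0 -0.0 -3.0; 3.53 -2.05 0.02 0.0 -0.0 -3.0; 3.63 -1.86 0.02 0.0 -0.0 -3.0; 3.72 -1.67 0.02 0.0 -0.0 -3.0; 3.80 -1.48 0.02 0.0 -0.0 -3.0
3.87 -1.28 0.02 0.0 -0.0 -3.0; 3.93 -1.08 0.02 0.0 -0.0 -3.0; 3.98 -0.88 0.02 0.0 -0.0 -3.0; 4.02 -0.67 0.02 0.0 -0.0 -3.0; 4.05 -0.46 0.02 0.0 -0.0 -3.0
4.07 -0.25 0.02 0.0 -0.0 -3.0; 4.08 -0.04 0.02 0.0 -0.0 -3.0; 4.07 0.17 0.02 0.0 -0.0 -3.0; 4.06 0.38 0.02 0.0 -0.0 -3.0; 4.03 0.59 0.02 0.0 -0.0 -3.0
```

>>> jog_arm(series="2.74 -3.02 0.02 0 0 -3; 2.89 -2.88 0.02 0 0 -3; 3.03 -2.73 0.02 0 0 -3; 3.17 -2.57 0.02 0 0 -3; 3.3 -2.4 0.02 0 0 -3", gripper=0.65)

```text
time_s: 1.22
position: [337.9, -389.5, 403.7]
eef_rot: [2.946, 1.09, 0.0]
contact_force: [0.6, -0.5, 0.2]
width: 70.6
grip_force: 0.0
```

>>> jog_arm(series="3.42 -2.23 0.02 0 0 -3; 3.53 -2.05 0.02 0 0 -3; 3.63 -1.86 0.02 0 0 -3; 3.72 -1.67 0.02 0 0 -3; 3.8 -1.48 0.02 0 0 -3")

```text
time_s: 1.63
position: [395.1, -193.6, 403.1]
eef_rot: [2.778, 1.465, 0.001]
contact_force: [1.2, -0.3, 0.5]
width: 70.3
grip_force: 0.0
```

>>> jog_arm(series="3.87 -1.28 0.02 0 0 -3; 3.93 -1.08 0.02 0 0 -3; 3.98 -0.88 0.02 0 0 -3; 4.02 -0.67 0.02 0 0 -3; 4.05 -0.46 0.02 0 0 -3")

```text
time_s: 2.05
position: [451.6, 2.4, 402.2]
eef_rot: [2.562, 1.816, 0.002]
contact_force: [0.9, -0.3, -0.3]
width: 70.5
grip_force: 0.0
```

>>> jog_arm(series="4.07 -0.25 0.02 0 0 -3; 4.08 -0.04 0.02 0 0 -3; 4.07 0.17 0.02 0 0 -3; 4.06 0.38 0.02 0 0 -3; 4.03 0.59 0.02 0 0 -3")

```text
time_s: 2.47
position: [507.6, 198.6, 401.0]
eef_rot: [2.304, 2.135, 0.001]
contact_force: [0.5, -0.5, 0.2]
width: 70.8
grip_force: 0.0
```

```bash
python3 - <<'E'
from workcell import monitor, read_camera, robot, masks_of
import cv2,numpy as np,pickle
from h import *
p=read_camera("wrist");o=monitor.get_obs();print(o["position"],np.degrees((R.from_rotvec(o["eef_rot"]).inv()*down()).as_rotvec()))
pickle.dump(p,open("w.pkl","wb"))
print(p["fx"],p["cx"],p["cy"],np.round(p["world_from_camera"],3).tolist())
im=p["pixels"].copy();
def W(P):return [*cw(P[0],P[1]),P[2]]
for P in[(-215,-100,3),(90,-100,3),(-215,34,21),(82,-34,21),(82,34,21),(-215,-34,21),(-141,25,41),(-141,-25,41),(-8,27,23),(-8,-27,23)]:
    u=proj(p,W(P));print(P,u.round(1));
    if abs(u).max()<2000: cv2.circle(im,tuple(int(a) for a in u.round()),3,(0,0,255),1)
cv2.imwrite("pics/w1.png",cv2.resize(im,None,fx=1.5,fy=1.5))
E
```

```text
[508.52641203 203.29222278 400.74314957] [ 0.05317048 -0.29661722  1.44452114]
303.8916288394383 253.32390685713867 188.91131577164555 [[0.997, 0.072, 0.024, 513.741], [-0.075, 0.944, 0.32, 280.392], [0.0, -0.321, 0.947, 370.243], [0.0, 0.0, 0.0, 1.0]]
(-215, -100, 3) [203.4 116.8]
(90, -100, 3) [210.1 324.5]
(-215, 34, 21) [319.8 120.8]
(82, -34, 21) [254.1 330. ]
(82, 34, 21) [301.3 330.7]
(-215, -34, 21) [259.6 119.5]
(-141, 25, 41) [309.8 188.4]
(-141, -25, 41) [266.1 187.6]
(-8, 27, 23) [301.  278.2]
(-8, -27, 23) [260.8 277.6]
```

View pics/w1.png

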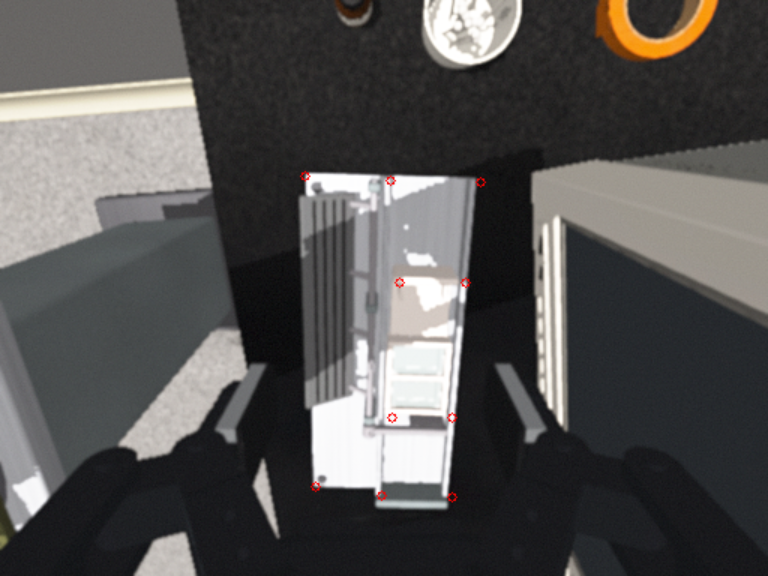

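The wrist view matches the model to 1–2 px: the upstream end is at row 178, the plate band at rows 266–282, and the nose is just before the gate arm at row 425. I'll descend behind the plate.

```bash
python3 -c "
from h import *
show([*cw(-166,-34),225],5)"
```

```text
-0.17 0.11 3.51 0.0 -0.1 0.3; -0.16 0.11 3.51 0.0 -0.1 0.3; -0.16 0.11 3.51 0.0 -0.1 0.3; -0.16 0.11 3.51 0.0 -0.1 0.3; -0.15 0.11 3.51 0.0 -0.1 0.3
```

>>> jog_arm(series="-0.17 0.11 3.5 0 0 0; -0.16 0.11 3.5 0 0 0; -0.16 0.11 3.5 0 0 0; -0.16 0.11 3.5 0 0 0; -0.15 0.11 3.5 0 0 0")

```text
time_s: 2.93
position: [512.3, 187.9, 224.5]
eef_rot: [2.307, 2.132, 0.001]
contact_force: [0.3, -0.7, -0.0]
width: 70.5
grip_force: 0.0
```

>>> jog_arm(series="0 0 0 0 0 0; 0 0 0 0 0 0; 0 0 0 0 0 0; 0 0 0 0 0 0; 0 0 0 0 0 0")

```text
time_s: 3.35
position: [513.7, 188.3, 228.9]
eef_rot: [2.305, 2.131, 0.008]
contact_force: [-0.1, -0.4, 0.3]
width: 70.2
grip_force: 0.0
```

```bash
cat >> h.py <<'E'
def inch(o):
    c,s=np.cos(V[2]),np.sin(V[2]);d=o["position"][:2]-V[:2];return np.round([c*d[0]+s*d[1],-s*d[0]+c*d[1],o["position"][2]],1),np.degrees((R.from_rotvec(o["eef_rot"]).inv()*down()).as_rotvec()).round(2)
E
python3 - <<'E'
from workcell import *
from workcell import monitor, read_camera
import cv2
from h import *
print(inch(monitor.get_obs()))
p=read_camera("wrist");im=p["pixels"].copy()
for P in[(-166,-76,22),(-166,8,22),(-215,34,21),(-141,25,41),(-141,-25,41),(-141,-25,3),(-141,25,3)]:
    u=proj(p,[*cw(P[0],P[1]),P[2]]);cv2.circle(im,tuple(int(a) for a in u.round()),3,(0,0,255),1)
cv2.imwrite("pics/w2.png",cv2.resize(im,None,fx=1.5,fy=1.5))
E
```

```text
(array([-159. ,  -33.2,  228.9]), array([ 0.29, -0.11,  0.94]))
```

View pics/w2.png

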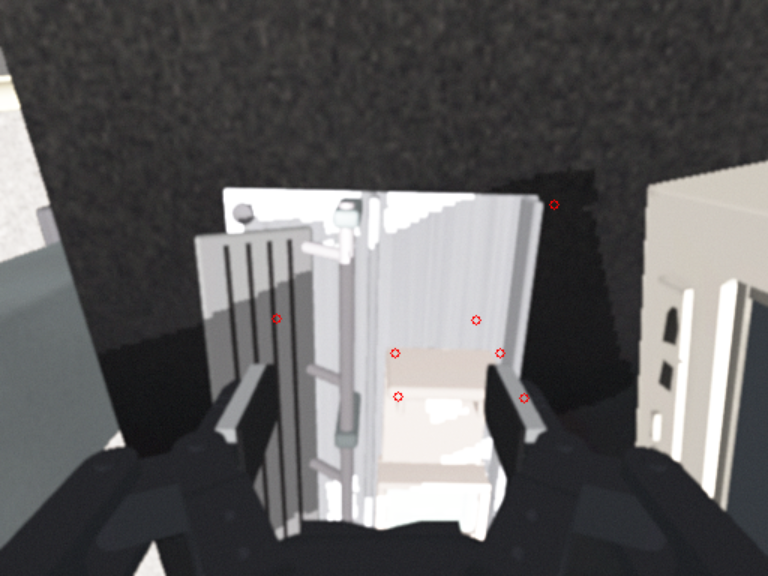

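The rear plate face shows at rows 350–388 and the upstream wall corner is at (541,197), against a predicted (554,204). The chute is therefore a few mm to -y of my estimate, so I'll refit.

```bash
python3 - <<'E'
from workcell import monitor, read_camera
from h import *
import h
from scipy.optimize import least_squares
p=read_camera("wrist")
F=[((-215,-100,3),(225,188)),((-215,34,21),(541,197)),((-215,-34,21),(362,191)),((-215,-30,21),(384,192))]
C=np.array([f[0] for f in F],float);U=np.array([f[1] for f in F])/1.5
def f(v,C=C):
    h.V=[v[0],v[1],-1.666];return np.array([proj(p,[*cw(a[0],a[1]),a[2]]) for a in C])
r=least_squares(lambda v:(f(v)-U).ravel(),[531,27]);print(r.x,r.fun.round(1))
for a in((350,3),(388,41)):
    w=[s for s in np.arange(-170,-120,.5)];print(a,w[int(np.argmin([abs(f(r.x,[(s,0,a[1])])[0,1]*1.5-a[0]) for s in w]))])
for a in((388,350,3),(386,388,41)): print(back(p,np.array(a[:2])/1.5,a[2]))
print(inch(monitor.get_obs()))
E
```

```text
[528.50457129  29.82966668] [-7.5 -1.7  3.8 -0.3  5.4  1.8 -2.3  1.2]
(350, 3) -139.5
(388, 41) -142.5
[516.77825754 170.94639214   3.        ]
[515.40594712 173.77907598  41.        ]
(array([-156.2,  -30.3,  228. ]), array([ 0.21, -0.08,  0.94]))
```

>>> jog_arm(series="0.4 -0.2 0.2 0 0 0.45; 0.4 -0.15 0.3 0 0 0.45; 0 0 0.5 0 0 0; 0 0 0.5 0 0 0; 0 0 0 0 0 0")

```text
time_s: 3.87
position: [508.8, 196.1, 209.0]
eef_rot: [-2.323, -2.114, 0.004]
contact_force: [-1.1, -1.3, 0.4]
width: 70.6
grip_force: 0.0
```

>>> jog_arm(series="0 0 0.3 0 0 0; 0 0 0.3 0 0 0; 0 0 0.3 0 0 0; 0 0 0 0 0 0; 0 0 0 0 0 0")

```text
time_s: 4.28
position: [509.6, 196.1, 201.4]
eef_rot: [-2.324, -2.114, 0.001]
contact_force: [0.6, -0.7, 0.6]
width: 70.2
grip_force: 0.0
```

>>> jog_arm(series="0 0 0.3 0 0 0; 0 0 0.3 0 0 0; 0 0 0.2 0 0 0; 0 0 0 0 0 0; 0 0 0 0 0 0")

```text
time_s: 4.7
position: [509.9, 196.2, 194.1]
eef_rot: [2.324, 2.114, 0.001]
contact_force: [0.6, 0.7, 1.6]
width: 70.7
grip_force: 1.1
```

>>> jog_arm(series="0 0 0.3 0 0 0; 0 0 0.3 0 0 0; 0 0 0 0 0 0; 0 0 0 0 0 0; 0 0 0 0 0 0")

```text
time_s: 5.12
position: [510.4, 196.2, 188.5]
eef_rot: [2.323, 2.113, 0.003]
contact_force: [3.7, -0.3, 4.3]
width: 70.4
grip_force: 2.6
```

>>> jog_arm(series="0 0 0.3 0 0 0; 0 0 0.3 0 0 0; 0 0 0 0 0 0; 0 0 0 0 0 0; 0 0 0 0 0 0")

```text
time_s: 5.53
position: [511.1, 196.2, 183.3]
eef_rot: [2.322, 2.112, 0.006]
contact_force: [6.2, -2.1, 6.4]
width: 70.4
grip_force: 3.5
```

```bash
sed -i 's/^V=.*/V=[529,29,-1.666]/' h.py; python3 - <<'E'
from workcell import monitor, read_camera
import cv2
from h import *
o=monitor.get_obs();print(inch(o),o["contact_force"])
a=read_camera("wrist")["pixels"];s=read_camera("scene")["pixels"][130:260,150:320]
cv2.imwrite("pics/w3.png",np.hstack([a[90:384,90:390],cv2.resize(s,(384,294),interpolation=cv2.INTER_CUBIC)]))
E
```

```text
(array([-164.8,  -33.8,  183.3]), array([ 0.26, -0.06,  0.05])) [ 6.16608434 -2.08703063  6.42599161]
```

View pics/w3.png

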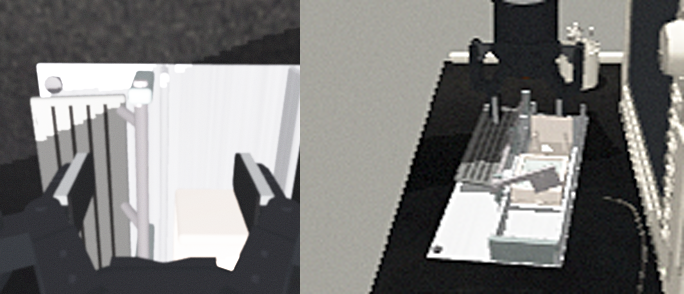

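The gate arm is lifting (right panel). Finger A is on the treadle and finger B is in the channel behind the plate. I'll press a little further.

>>> jog_arm(series="0 0 0.3 0 0 0; 0 0 0 0 0 0; 0 0 0 0 0 0; 0 0 0 0 0 0; 0 0 0 0 0 0")

```text
time_s: 6.05
position: [511.3, 196.3, 180.7]
eef_rot: [2.322, 2.112, 0.007]
contact_force: [5.9, -1.4, 7.3]
width: 70.7
grip_force: 3.8
```

>>> jog_arm(series="0 0 0.3 0 0 0; 0 0 0 0 0 0; 0 0 0 0 0 0; 0 0 0 0 0 0; 0 0 0 0 0 0")

```text
time_s: 6.47
position: [511.8, 196.4, 178.4]
eef_rot: [2.321, 2.112, 0.009]
contact_force: [6.5, -2.2, 10.0]
width: 70.5
grip_force: 4.8
```

```bash
python3 - <<'E'
from workcell import monitor, read_camera
import cv2
from h import *
o=monitor.get_obs();print(inch(o),o["contact_force"])
a=read_camera("wrist")["pixels"];p=read_camera("scene");s=p["pixels"][150:240,200:290]
# arm end predictions: blade bottom at (0,10..) rotated about hinge (y-42,z32)
im=cv2.resize(s,None,fx=5,fy=5,interpolation=cv2.INTER_CUBIC)
for q,c in((.38,(0,0,255)),(.52,(0,255,0)),(.6,(255,0,0))):
    for y,z in((26,10),(-6,10),(26,28)):
        dy,dz=y+42,z-32;Y=-42+dy*np.cos(q)-dz*np.sin(q);Z=32+dy*np.sin(q)+dz*np.cos(q)
        u=(proj(p,[*cw(0,Y),Z])-[200,150])*5;cv2.circle(im,tuple(int(t) for t in u),4,c,1)
cv2.imwrite("pics/w4.png",np.hstack([cv2.resize(a[90:384,90:390],(340,450)),im]))
E
```

```text
(array([-165. ,  -33. ,  178.4]), array([ 0.38, -0.1 ,  0.05])) [ 6.5491478  -2.18195627  9.97261465]
```

View pics/w4.png

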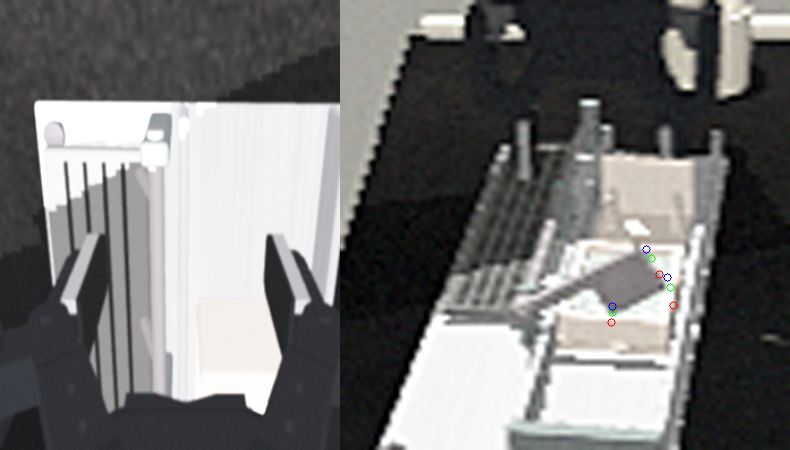

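The blade corners, seen at (605,312), (662,285) and (655,258), match the markers for q≈0.52. The gate is open, so now I'll slide forward.

>>> jog_arm(series="-0.4 0 0 0 0 0; -0.4 0 0 0 0 0; -0.4 0 0 0 0 0; -0.4 0 0 0 0 0; -0.4 0 0 0 0 0")

```text
time_s: 6.98
position: [508.0, 177.4, 176.9]
eef_rot: [-2.324, -2.11, -0.005]
contact_force: [-0.1, 7.1, 8.6]
width: 70.5
grip_force: 4.7
```

>>> jog_arm(series="-0.4 0 0 0 0 0; -0.4 0 0 0 0 0; -0.4 0 0 0 0 0; -0.4 0 0 0 0 0; -0.4 0 0 0 0 0")

```text
time_s: 7.4
position: [506.1, 157.6, 176.9]
eef_rot: [-2.323, -2.11, -0.005]
contact_force: [0.1, 7.8, 8.8]
width: 70.2
grip_force: 4.9
```

```bash
python3 - <<'E'
from workcell import monitor, read_camera
import cv2
from h import *
o=monitor.get_obs();print(inch(o),o["contact_force"])
p=read_camera("scene");a=read_camera("wrist")["pixels"];s=p["pixels"][150:240,200:290]
im=cv2.resize(s,None,fx=5,fy=5,interpolation=cv2.INTER_CUBIC)
cv2.imwrite("pics/w5.png",np.hstack([cv2.resize(a[90:384,90:390],(340,450)),im]))
E
```

```text
(array([-125.8,  -35.1,  176.9]), array([-0.01, -0.25, -0.06])) [0.10683577 7.76872542 8.80853484]
```

View pics/w5.png

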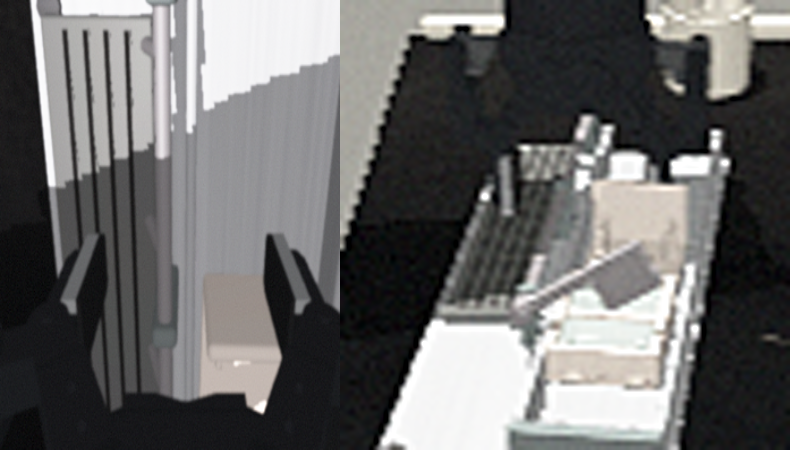

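The tray's nose has passed under the raised blade and the plate is moving with the finger. I'll continue.

>>> jog_arm(series="-0.4 0 0 0 0 0; -0.4 0 0 0 0 0; -0.4 0 0 0 0 0; -0.4 0 0 0 0 0; -0.4 0 0 0 0 0")

```text
time_s: 7.92
position: [504.2, 137.7, 176.9]
eef_rot: [-2.323, -2.11, -0.005]
contact_force: [0.5, 7.6, 9.3]
width: 70.6
grip_force: 5.2
```

>>> jog_arm(series="-0.4 0 0 0 0 0; -0.4 0 0 0 0 0; -0.4 0 0 0 0 0; -0.4 0 0 0 0 0; -0.4 0 0 0 0 0")

```text
time_s: 8.33
position: [502.3, 117.8, 176.9]
eef_rot: [-2.324, -2.109, -0.005]
contact_force: [0.3, 7.9, 9.6]
width: 70.7
grip_force: 5.4
```

>>> jog_arm(series="-0.3 0 0 0 0 0; -0.3 0 0 0 0 0; -0.3 0 0 0 0 0; -0.2 0 0 0 0 0; -0.2 0 0 0 0 0")

```text
time_s: 8.75
position: [501.1, 104.9, 176.9]
eef_rot: [-2.324, -2.109, -0.005]
contact_force: [0.3, 7.9, 9.3]
width: 70.7
grip_force: 5.5
```

>>> jog_arm(series="-0.2 0 0 0 0 0; -0.2 0 0 0 0 0; -0.2 0 0 0 0 0; 0 0 0 0 0 0; 0 0 0 0 0 0")

```text
time_s: 9.17
position: [500.5, 98.8, 176.9]
eef_rot: [-2.324, -2.11, -0.004]
contact_force: [-0.2, 5.9, 10.8]
width: 70.4
grip_force: 5.3
```

>>> jog_arm(series="-0.2 0 0 0 0 0; -0.2 0 0 0 0 0; 0 0 0 0 0 0; 0 0 0 0 0 0; 0 0 0 0 0 0")

```text
time_s: 9.58
position: [500.2, 94.9, 176.9]
eef_rot: [-2.324, -2.109, -0.004]
contact_force: [-0.8, 6.2, 9.9]
width: 70.6
grip_force: 5.2
```

Now at chute x≈-63. I'll keep going in small steps until the force rises.

>>> jog_arm(series="-0.2 0 0 0 0 0; -0.1 0 0 0 0 0; 0 0 0 0 0 0; 0 0 0 0 0 0; 0 0 0 0 0 0")

```text
time_s: 10.0
position: [499.9, 93.0, 177.0]
eef_rot: [-2.322, -2.109, -0.008]
contact_force: [0.3, 13.6, 10.3]
width: 70.2
grip_force: 9.1
```

```bash
python3 - <<'E'
from workcell import monitor, read_camera
import cv2
from h import *
o=monitor.get_obs();print(inch(o),o["contact_force"])
p=read_camera("scene");s=p["pixels"][150:240,200:290];a=read_camera("wrist")["pixels"]
im=cv2.resize(s,None,fx=5,fy=5,interpolation=cv2.INTER_CUBIC)
cv2.imwrite("pics/w6.png",np.hstack([cv2.resize(a[90:384,90:390],(340,450)),im]))
E
```

```text
(array([-60.9, -35.1, 177. ]), array([-0.01, -0.39, -0.04])) [ 0.27129064 13.59935431 10.27048979]
```

View pics/w6.png

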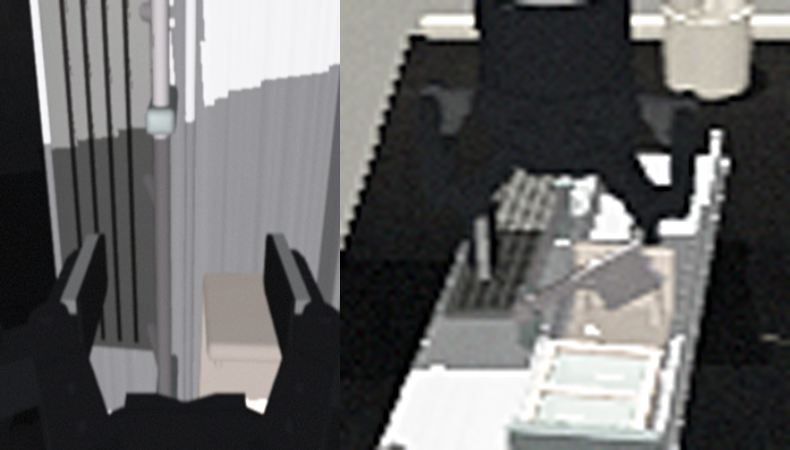

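The block stands against the end stop and the force has jumped to 13.6 N, with the gate still up. I'll back off the plate first, then lift.

>>> jog_arm(series="0.2 0 0 0 0 0; 0.3 0 0 0 0 0; 0.4 0 0 0 0 0; 0 0 0 0 0 0; 0 0 0 0 0 0")

```text
time_s: 10.52
position: [500.6, 99.4, 176.8]
eef_rot: [2.322, 2.116, -0.004]
contact_force: [-1.0, -4.0, 12.0]
width: 70.4
grip_force: 6.2
```

>>> jog_arm(series="0 0 -0.4 0 0 0; 0 0 -0.5 0 0 0; 0 0 -0.5 0 0 0; 0 0 -0.5 0 0 0; 0 0 -0.5 0 0 0")

```text
time_s: 10.93
position: [500.1, 99.7, 199.7]
eef_rot: [-2.323, -2.114, 0.001]
contact_force: [0.2, -0.5, -0.2]
width: 70.7
grip_force: 0.0
```

>>> jog_arm(series="0 0 -2 0 0 0; 0 0 -3 0 0 0; 0 0 -3 0 0 0; 0 0 -3 0 0 0; 0 0 -3 0 0 0")

```text
time_s: 11.35
position: [500.0, 99.6, 340.9]
eef_rot: [-2.324, -2.114, 0.0]
contact_force: [1.8, -0.1, -0.7]
width: 70.6
grip_force: 0.0
```

>>> jog_arm(series="0 0 0 0 0 0; 0 0 0 0 0 0; 0 0 0 0 0 0; 0 0 0 0 0 0; 0 0 0 0 0 0")

```text
time_s: 11.77
position: [499.9, 99.6, 337.7]
eef_rot: [-2.322, -2.113, 0.004]
contact_force: [-0.3, 0.1, -0.1]
width: 70.3
grip_force: 0.0
```

```bash
python3 - <<'E'
from workcell import monitor, read_camera
import cv2
from h import *
o=monitor.get_obs();print(inch(o),o["contact_force"])
p=read_camera("scene");s=p["pixels"][150:240,200:290];a=read_camera("wrist")["pixels"]
im=cv2.resize(s,None,fx=5,fy=5,interpolation=cv2.INTER_CUBIC)
cv2.imwrite("pics/w7.png",np.hstack([cv2.resize(a[90:384,90:390],(340,450)),im]))
E
```

```text
(array([-67.5, -35.7, 337.7]), array([-0.2 ,  0.04,  0.04])) [-0.31803276  0.08713215 -0.05860533]
```

View pics/w7.png

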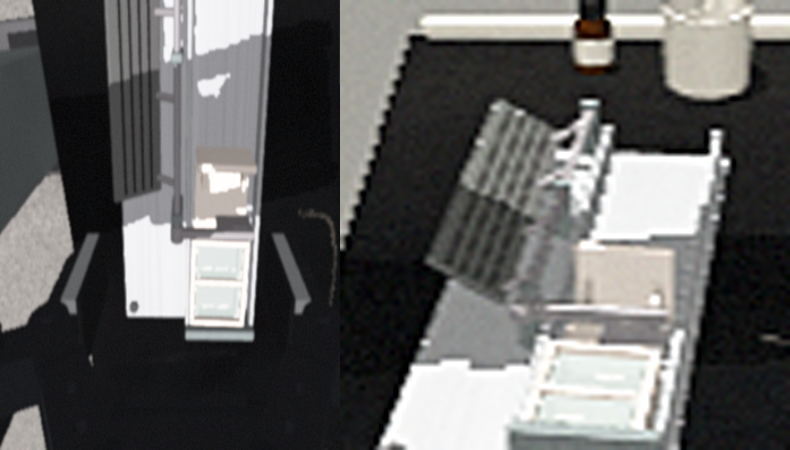

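The tray is home against the end stop, the gate is shut behind its block, and the arm is clear. I'm handing in.

```bash
python3 -c "
from workcell import robot
print(robot.hand_in())"
```

```text
the job is handed in; nothing more can be done
None
```

I pushed the tray home against the end stop with the treadle held down, the gate dropped shut behind its block, and I handed the job in at about 12 s; `hand_in()` gave no verdict, so the result rests on the last camera views.

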